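# Show the ball in the spotting tile to the class camera

### The job

Pick up the white porcelain spotting tile from the lab tray with a light grip (it chips if squeezed hard: keep below about 40 N a finger) and carry it to the class camera, level enough that the steel ball and the two other metal samples stay in their wells. Hold it up so that the steel ball is straight in front of the camera's lens, about 12 cm from the glass, and finish there, still holding the tile level and still. Leave everything else where it stands and do not knock the camera.

Things in the scene. Friction and masses are not known exactly. Their poses are not given: they have to be found in the camera images.
- tile: white porcelain spotting tile, 94 (its x) by 50 (its y) by 14 mm high, 105 to 185 g, with 2 x 4 dished wells in its top (19 mm wide, 3 mm deep, 22 mm apart, walls sloped 27 degrees: a ball rolls out beyond that tilt). Lies flat, loose, on the lab tray. Origin: centre of its underside. Its plain long sides, 50 mm apart, can be gripped from above. It chips if gripped with over 45 N a finger
- ball_center (a point): centre of the loose steel ball, 16 mm diameter, 17 g, smooth and round, which sits in one of three corner wells of the tile (which one differs), its centre 19 mm above the tile's underside
- well_a (a point): centre of a ball seated in the corner well at x +33, y +11 mm of the tile, 19 mm above the tile's underside
- well_b (a point): the same for the corner well at x -33, y -11 mm of the tile
- well_c (a point): the same for the corner well at x -33, y +11 mm of the tile
- coil: small copper wire coil, 11 mm across and 8 mm high, in another corner well of the tile; origin: centre of its underside
- granule: small rough zinc granule, 13 mm across and 8 mm high, in the third corner well; origin: centre of its underside
- cam_lens (a point): centre of the lens glass of the class camera: a white gooseneck document camera with a head 62 mm wide, 58 mm long and 30 mm thick on a black bent neck, lens about 217 mm above the table; the lens looks 25 degrees below level
- cam_view (a point): the point 120 mm straight in front of the lens glass, on its axis, about 167 mm above the table: where the centre of the ball is to be held
- cam: the class camera, fixed to the table: base 130 by 105 by 24 mm, neck behind, head on top reaching 260 mm above the table; origin: under the base; the lens looks along its -x (and 25 degrees down), its glass 58 mm ahead (-x) of the origin; all of it lies from 65 mm ahead of to 90 mm behind the origin
- tray: shallow lime green plastic lab tray lined with grey paper, 340 mm (its x) by 460 mm (its y), rim 22 mm high, inner floor 4 mm above the table, does not move; origin: centre of its underside
- bottle: dark dropper bottle, 52 mm diameter, 114 mm high, on the tray to the left of the tile; origin: centre of its underside
- beaker: small glass beaker, 46 mm diameter, 60 mm high, on the tray to the right of the tile; origin: centre of its underside
- petri: glass petri dish, 90 mm diameter, 14 mm high, with copper coils in it, on the far side of the tray; origin: centre of its underside
- watch_glass: round watch glass, 80 mm diameter, 9 mm high, on the far side of the tray; origin: centre of its underside
- stopper: black rubber stopper, 24 mm diameter, 26 mm high, in the far left of the tray; origin: centre of its underside
- rack: green wooden test tube rack with glass tubes, 260 mm (its x) by 62 mm by 167 mm high over the tubes, on the table to the right of the tray; origin: centre of its underside

How it is judged:
By the outcome, as a careful person would: the job done as asked, in the order asked, and still so for the second after the job is handed in, while the arm keeps its last pose, push and grip.
It also fails if it takes over 46 s, if anything falls off the work surface, if the arm or the gripper's body presses on something with over 40 N, if the wrist force passes 120 N, or if a joint passes its speed limit or range.

### The arm

A 7-joint arm with a two-finger parallel gripper is mounted at the origin on the work surface. World frame = base frame: x ahead of the robot, y to its left, z up, the work surface at z = 0. Lengths are in m, angles in rad, forces in N, time in s.
With the tool pointing down it reaches from about 0.4 to 0.9 m from the base axis. Payload 5.5 kg.
Tool frame: the origin (TCP) lies on the centre line of the jaws, within the pads' length; the fingertips stand 22 mm ahead of it and the grasp point (between the pads) lies 3 mm ahead of it (env.finger_overhang is the distance from the TCP to the fingertips, in m); z points along the fingers, y is the line along which they close (so a half turn about z gives the same grasp; the last joint's range is limited). The gripper opens to 85 mm and grips with 20 to 120 N. Pads are 22 mm wide; open, the fingers measure 114 mm over their backs; the gripper's body (76 mm by 85 mm) begins 54 mm behind the grasp point. The pads swing forward as they close: fully open they stand 13 mm farther back than shut.
Start: joints at [-0.993, 0.501, -0.427, 1.55, 0.221, 1.138, -0.21], TCP at [0.201, 0.618, 0.253] pointing down, gripper open.
Joint ranges: [-2.88, 2.88], [-0.31, 2.03], [-1.54, 1.56], [0.2, 2.42], [-1.41, 4.55], [0.19, 2.02], [-2.57, 2.57]. Speed limits (rad/s): [2.57, 2.57, 3.14, 3.14, 3.14, 3.14, 3.14].

### API

Orientations are given as a 3x3 rotation matrix whose columns are the frame's x, y, z axes.
In Python, from cell import env gives the robot as it stands. The module is installed in compiled form; this text tells all that it offers.
- The arm moves only by the tool apply_moves, never from a script. Its argument "steps" is a list that holds one entry, the list of rows, each a list of 7 numbers: the shift along the tool's x, y, z in m, then the turn, a rotation vector about the tool's x, y, z in degrees, then the opening, from 0 (shut) to 1 (fully open). In form: [[[dx, dy, dz, ax, ay, az, grip], ...]]. A call has 1 to 20 rows; each row shifts and turns the commanded pose from where the row before left it, along the tool's axes as they then stand; what a row does not reach is not made up. A row lasts 1/10 s, in which the tool goes at most 50 mm and 8.59 degrees, less where a joint would pass 70% of its speed; a pose out of reach is approached as far as the arm can. A call with a gripper value outside its range is refused whole. The fingers move at their own pace and stop on an object; "force" is the grip in N (left out, the last holds). Time passes only in rows, so rows that do not move let the fingers close. It gives the time, the measured TCP pose, the force, the opening and the grip force at its end, in the units of the state.
- env.sense(): the state, without advancing time (a new reading comes with each control period).
- env.read_camera(name): name is "side" or "top"; returns (picture, depth): 480x640x3 uint8, red, green, blue; 480x640 float32, m along the optical axis (not along the pixel's ray), 0 where there is no reading.
- env.camera_model(name): a dict with "fx", "fy", "cx", "cy" (pixels), "distortion" ([k1, k2, p1, p2, k3] as OpenCV has them; the pictures are not rectified), "rvec" (rotation vector, rad) and "tvec" (3), from world to camera coordinates, as OpenCV has them. Camera axes: x right, y down, z forward; pixel columns grow to the right and rows downward; lengths in m; the calibration is good to about 2 mm. A picture is of the moment at which its call begins. camera_model takes no time and is no camera call.
- env.finish_job(): hands the job in; it is judged then, once.
The state is a dict: "time": time; "qpos": joint angles; "dq": joint speeds; "joint_efforts": joint torques, N m; "ee_pos": TCP position; "eef_rot": TCP orientation; "contact_force": force on the tool from outside, world axes, zero at the start; "torque": the same for the moment, N m; "opening": finger opening in m; "finger_force": force on a finger pad.
Only numpy, scipy, OpenCV 4.12 (cv2) and the standard library are available. Lean on these libraries where they do the work, as an engineer would, in place of code of your own. Each camera call takes 0.05 s, during which the arm holds its last target. There are 200 camera calls.

## Working session

There is one attempt and no reset: what is moved stays moved. The work goes in short steps, Python scripts to look and compute and a tool call to move; the robot and the scene stay as the last step left them, time stands still between calls to the robot, and variables do not carry over. Pictures are saved under pics/ and viewed, at most 10 in all, crops included, and the job is handed in when it is done.

Besides the shell and the picture viewer there is one more tool, called after "Emit:" by a JSON object that holds its "fn" and its "kwargs", one argument or row to a line. apply_moves: Moves the arm, as the interface text tells. Its arguments: {"type":"object","properties":{"steps":{"type":"array","items":{"type":"array","items":{"type":"array","items":{"type":"number"}}}},"force":{"type":"number"}},"required":["steps"]}

```bash
mkdir -p pics; cat > h.py <<'E'
import numpy as np, cv2
from cell import env
from scipy.spatial.transform import Rotation as R
def cam(n):
    m=env.camera_model(n);K=np.array([[m['fx'],0,m['cx']],[0,m['fy'],m['cy']],[0,0,1.]])
    return K,np.array(m['distortion'],float),cv2.Rodrigues(np.array(m['rvec'],float))[0],np.array(m['tvec'],float).ravel()
def world(n,uv,z=None,depth=None):
    K,D,Rm,t=cam(n);uv=np.array(uv,float).reshape(-1,1,2)
    p=cv2.undistortPoints(uv,K,D)[:,0];r=np.c_[p,np.ones(len(p))]
    o=-Rm.T@t
    if z is not None:
        d=r@Rm; return o+d*((z-o[2])/d[:,2])[:,None]
    return (r*np.array(depth)[:,None]-t)@Rm
def proj(n,P):
    K,D,Rm,t=cam(n);return cv2.projectPoints(np.array(P,float).reshape(-1,3),cv2.Rodrigues(Rm)[0],t,K,D)[0][:,0]
def shot(n,f):
    a,d=env.read_camera(n);cv2.imwrite(f'pics/{f}.png',a[:,:,::-1]);np.save(f'pics/{f}.npy',d);return a,d
E
python3 - <<'E'
from h import *
for n in('top','side'):
    shot(n,n+'0');K,D,Rm,t=cam(n);print(n,K[0,0],-Rm.T@t,Rm[2])
print(env.sense(),env.finger_overhang)
E
```

```text
top 556.103504512398 [ 0.43104989 -0.0354727   1.67897892] [ 0.09938628 -0.01287642 -0.99496561]
side 450.1282296712949 [ 0.38598165 -0.8306141   0.69114552] [ 0.2159272   0.80472155 -0.55299066]
{'time': 0.1, 'qpos': array([-0.99278502,  0.5017428 , -0.42681174,  1.55137902,  0.22078601,
        1.13829538, -0.21031156]), 'dq': array([-0.00156096, -0.00031257, -0.0008187 , -0.00164701,  0.00089244,
        0.00187467, -0.00032194]), 'joint_efforts': array([-1.23363777e-02, -5.70804191e+01, -5.83912879e+00, -2.81742758e+01,
        1.04859102e-02,  5.59443055e-03,  3.91518472e-05]), 'ee_pos': array([0.20110856, 0.61747229, 0.25235651]), 'eef_rot': array([[-9.50867584e-01,  3.09597255e-01, -6.14981499e-04],
       [ 3.09597858e-01,  9.50866131e-01, -1.66353401e-03],
       [ 6.97395136e-05, -1.77219752e-03, -9.99998427e-01]]), 'contact_force': array([-0.04060594, -0.3699294 , -0.18251962]), 'torque': array([-0.01821558,  0.00312849,  0.00277709]), 'finger_force': 0.0, 'opening': 0.08522838505227301} 0.022
```

View pics/top0.png

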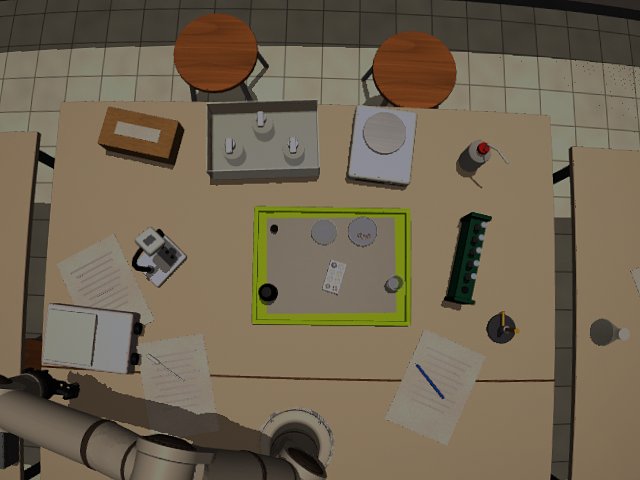

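View pics/side0.png

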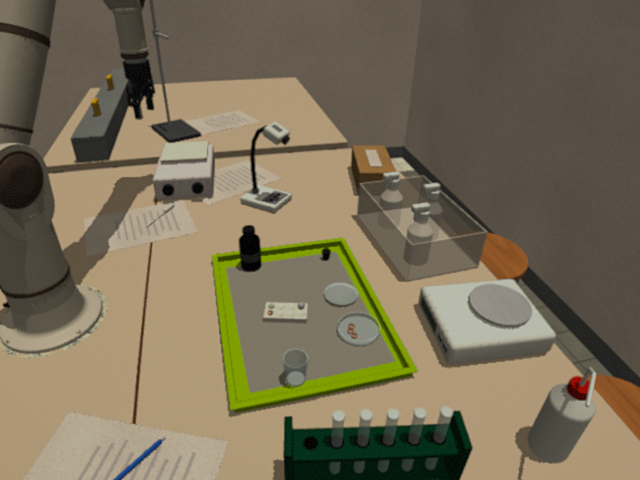

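The top view shows the tile at about (334,277), with the bottle at (268,292). The class camera's base is at (160,258) and its head at about (150,240). Next I'll enlarge crops of these.

```bash
python3 - <<'E'
import cv2,numpy as np
t=cv2.imread('pics/top0.png');s=cv2.imread('pics/side0.png')
def c(im,x,y,w,h,k):return cv2.resize(im[y:y+h,x:x+w],None,fx=k,fy=k,interpolation=cv2.INTER_CUBIC)
a=c(t,315,255,40,45,10)[:300];  # 400 wide
A=np.hstack([c(t,314,256,40,40,8)[:300],c(s,255,290,60,37,8)[:296]]) if 0 else None
out=np.zeros((600,800,3),np.uint8)
p=c(t,315,255,40,40,7);out[:280,:280]=p
p=c(s,255,295,64,34,8);out[:272,285:285+512]=p
p=c(t,125,220,64,70,4.5);out[283:283+315,:288]=p
p=c(s,235,115,65,100,3);out[290:590,300:495]=p
p=c(s,255,115,40,35,7);out[290:535,510:790]=p
cv2.imwrite('pics/crops.png',out)
E
```

```text
(no output)
```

View pics/crops.png

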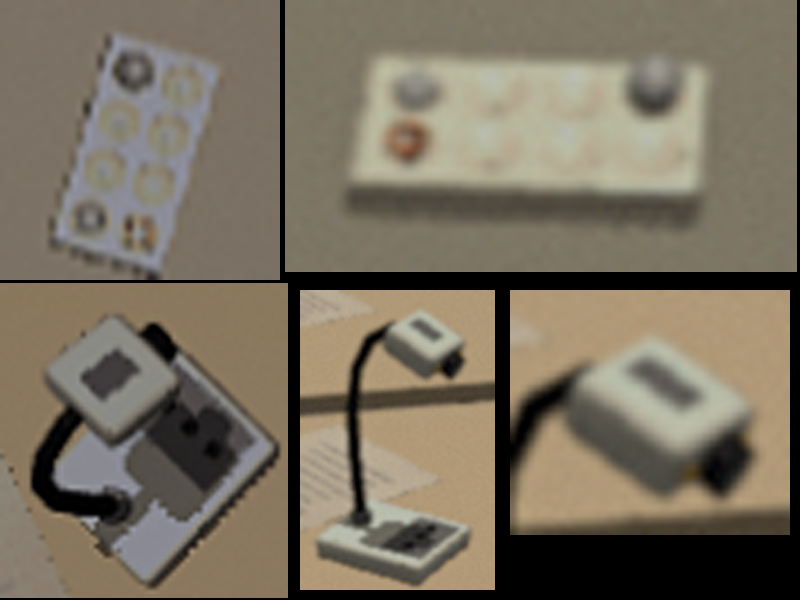

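The ball is in the far-left corner well in the top view, so it is well_a with the tile's x pointing away from the robot. The granule is near-left and the coil near-right. The camera's black lens faces the upper right of the top image. Now I'll measure both poses.

```bash
python3 - <<'E'
from h import *
d=np.load('pics/top0.npy');s=np.load('pics/side0.npy')
im=cv2.imread('pics/top0.png')
# tile wells, ball height
c=lambda l,o,k:np.array(l)/k+np.array(o)-0.5+0.5/k
tw=c([(182,85),(119,120),(167,134),(104,170),(153,185),(133,70)],(315,255),7)
P=world('top',tw[:5],z=.018-.0015);B=world('top',tw[5:],z=.023)
L=np.array([(33,-11),(11,11),(11,-11),(-11,11),(-11,-11)])/1e3
def fit(L,P):
    a,b=L-L.mean(0),P-P.mean(0);y=np.arctan2((a[:,0]*b[:,1]-a[:,1]*b[:,0]).sum(),(a*b).sum())
    M=np.array([[np.cos(y),-np.sin(y)],[np.sin(y),np.cos(y)]]);return y,P.mean(0)-M@L.mean(0),M
y,o,M=fit(L,P[:,:2]);print('tile top',np.degrees(y),o,(o+(M@L.T).T-P[:,:2])*1e3,'ball',B,o+M@[.033,.011])
sw=c([(495,92),(578,92),(490,148),(567,148),(650,152)],(255-285/8,295),8)
L2=np.array([(-11,11),(11,11),(-11,-11),(11,-11),(33,-11)])/1e3
P=world('side',sw,z=.0165)
y,o,M=fit(L2,P[:,:2]);print('tile side',np.degrees(y),o,(o+(M@L2.T).T-P[:,:2])*1e3,'ball',world('side',c([(653,84)],(255-285/8,295),8),z=.023))
# camera cloud
for n,dd,(x0,x1,y0,y1) in(('top',d,(125,190,220,292)),('side',s,(235,300,115,215))):
    uu,vv=np.meshgrid(np.arange(x0,x1),np.arange(y0,y1));uv=np.c_[uu.ravel(),vv.ravel()];z=dd[uv[:,1],uv[:,0]]
    k=z>0;W=world(n,uv[k],depth=z[k])
    g=(W[:,2]>.012)&(W[:,2]<.3);W=W[g];np.save(f'pics/cl_{n}.npy',W)
    hd=W[W[:,2]>.19];bs=W[(W[:,2]<.035)&(W[:,2]>.016)]
    print(n,len(hd),len(bs))
    for q,nm in((hd,'head'),(bs,'base')):
        if len(q)<20: continue
        r=cv2.minAreaRect((q[:,:2]*1000).astype(np.float32));print(nm,r,cv2.boxPoints(r).round(0).tolist(),q[:,2].min(),q[:,2].max())
E
```

```text
tile top -14.7968148378002 [ 0.50418426 -0.10275297] [[-0.15760404  0.04490177]
 [-0.11166323  0.3204603 ]
 [-0.28081201 -0.27763821]
 [ 0.15473893  0.04821378]
 [ 0.39534035 -0.13593765]] ball [[ 0.53888798 -0.100471    0.023     ]] [ 0.53889921 -0.1005457 ]
tile side -15.14690063967338 [ 0.50557889 -0.10187201] [[ 0.27698163  0.04662663]
 [-0.88090039 -0.68743624]
 [-0.22242508  0.74588846]
 [ 0.62619499 -0.42773005]
 [ 0.20014885  0.3226512 ]] ball [[ 0.53939814 -0.10185834  0.023     ]]
top 660 1127
head ((555.4451904296875, 408.68865966796875), (62.57330322265625, 124.68065643310547), 48.67204284667969) [[488.0, 426.0], [582.0, 344.0], [623.0, 391.0], [529.0, 473.0]] 0.19361063704092224 0.265174222433262
base ((538.810791015625, 423.4392395019531), (107.62883758544922, 130.76165771484375), 48.28654098510742) [[454.0, 427.0], [552.0, 340.0], [623.0, 420.0], [526.0, 507.0]] 0.016069086328420964 0.03473098859313598
side 487 706
head ((555.652099609375, 405.7773742675781), (63.252994537353516, 125.6207046508789), 46.28456115722656) [[488.0, 426.0], [579.0, 340.0], [623.0, 385.0], [532.0, 472.0]] 0.19141527934145677 0.25947150407205366
base ((538.9962158203125, 419.9499816894531), (107.92697143554688, 129.74832153320312), 49.401939392089844) [[455.0, 421.0], [553.0, 337.0], [623.0, 419.0], [525.0, 503.0]] 0.016012323368714877 0.03437431418926495
```

```bash
python3 - <<'E'
from h import *
c=np.radians(25)
for n in('top','side'):
    W=np.load(f'pics/cl_{n}.npy')
    for yd in(-40.6,-41.7):
        y=np.radians(yd);f=np.array([np.cos(y),np.sin(y),0]);l=np.array([-np.sin(y),np.cos(y),0])
        b0=np.array([.539,.4215,0]);F=(W-b0)@f;S=(W-b0)@l;Z=W[:,2]
        h=(Z>.2)
        u=F*np.cos(c)-Z*np.sin(c);v=F*np.sin(c)+Z*np.cos(c)  # along axis, perpendicular up
        tip=h&(u>u[h].max()-.012)
        hb=h&(v>v[h].max()-.012)
        print(n,yd,'headlat',np.percentile(S[hb],[2,98]).round(4),'tip u',np.sort(u[h])[-6:].round(4),'tip S',np.percentile(S[tip],[5,50,95]).round(4),'tip v',np.percentile(v[tip],[5,50,95]).round(4),'vmax',v[h].max().round(4),'u head',np.percentile(u[hb],[1,99]).round(4),'Fmax',F[h].max().round(4),'Fmin',F.min().round(4),'base',np.percentile(F[Z<.035],[.5,99.5]).round(4),np.percentile(S[Z<.035],[.5,99.5]).round(4))
        um=np.sort(u[h])[-4]; Fl=(um+.217*np.sin(c))/np.cos(c); print('lens F',Fl, 'lens',b0+f*Fl)
E
```

```text
top -40.6 headlat [-0.0276  0.0286] tip u [-0.0212 -0.0211 -0.0207 -0.0204 -0.02   -0.0193] tip S [-0.0113 -0.0026  0.0094] tip v [0.2311 0.2396 0.2458] vmax 0.2536 u head [-0.0891 -0.0253] Fmax 0.0832 Fmin -0.0677 base [-0.0665  0.0632] [-0.0513  0.0537]
lens F 0.07829502021337421 lens [0.59844716 0.37054762 0.        ]
top -41.7 headlat [-0.0266  0.0296] tip u [-0.0213 -0.0212 -0.0208 -0.0204 -0.0198 -0.0192] tip S [-0.0098 -0.001   0.0108] tip v [0.2312 0.2396 0.2457] vmax 0.2537 u head [-0.0893 -0.0272] Fmax 0.0831 Fmin -0.0673 base [-0.0664  0.0633] [-0.0516  0.0527]
lens F 0.07820965466805545 lens [0.59739431 0.36947256 0.        ]
side -40.6 headlat [-0.0308  0.0263] tip u [-0.0196 -0.0195 -0.0193 -0.0192 -0.0191 -0.0185] tip S [-0.0129 -0.0081  0.0082] tip v [0.2252 0.2375 0.2463] vmax 0.2509 u head [-0.0839 -0.0202] Fmax 0.0855 Fmin -0.0639 base [-0.0608  0.0649] [-0.055  0.05 ]
lens F 0.07986389666706256 lens [0.59963837 0.36952664 0.        ]
side -41.7 headlat [-0.0298  0.0275] tip u [-0.0196 -0.0194 -0.0192 -0.0191 -0.0191 -0.0183] tip S [-0.0115 -0.0067  0.0098] tip v [0.2253 0.2375 0.2463] vmax 0.251 u head [-0.0839 -0.0203] Fmax 0.0856 Fmin -0.0648 base [-0.0605  0.0648] [-0.055   0.0508]
lens F 0.08001702661362868 lens [0.59874377 0.36827025 0.        ]
```

Emit:
{"fn": "apply_moves", "kwargs": {
  "steps": [
    [[0,0,-0.02,0,0,8.5,0.72],[0,0,-0.02,0,0,8.5,0.72],[0,0,-0.02,0,0,8.5,0.72],[0,0,0,0,0,8.5,0.72],[0,0,0,0,0,8.5,0.72],[0,0,0,0,0,8.5,0.72],[0,0,0,0,0,8.5,0.72],[0,0,0,0,0,8.5,0.72],[0,0,0,0,0,8.5,0.72],[0,0,0,0,0,8.5,0.72],[0,0,0,0,0,5,0.72],[0,0,0,0,0,0,0.72]]
  ],
  "force": 28
}}

```text
time: 1.3
ee_pos: [0.201, 0.6178, 0.3127]
eef_rot: [[0.31, 0.951, -0.0], [0.951, -0.31, -0.001], [-0.001, 0.0, -1.0]]
contact_force: [0.2, 0.6, -0.7]
opening: 0.0614
finger_force: 0.0
```

Emit:
{"fn": "apply_moves", "kwargs": {
  "steps": [
    [[-0.015,0.013,0,0,0,0,0.72],[-0.0295,0.0256,0,0,0,0,0.72],[-0.0295,0.0256,0,0,0,0,0.72],[-0.0295,0.0256,0,0,0,0,0.72],[-0.0295,0.0256,0,0,0,0,0.72],[-0.0295,0.0256,0,0,0,0,0.72],[-0.0295,0.0256,0,0,0,0,0.72],[-0.0295,0.0256,0,0,0,0,0.72],[-0.0295,0.0256,0,0,0,0,0.72],[-0.0295,0.0256,0,0,0,0,0.72],[-0.0295,0.0256,0,0,0,0,0.72],[-0.0295,0.0256,0,0,0,0,0.72],[-0.0295,0.0256,0,0,0,0,0.72],[-0.0295,0.0256,0,0,0,0,0.72],[-0.0295,0.0256,0,0,0,0,0.72],[-0.0295,0.0256,0,0,0,0,0.72],[-0.0295,0.0256,0,0,0,0,0.72],[-0.0295,0.0256,0,0,0,0,0.72],[-0.0295,0.0256,0,0,0,0,0.72],[-0.0295,0.0256,0,0,0,0,0.72]]
  ]
}}

```text
time: 3.3
ee_pos: [0.4982, -0.0852, 0.3133]
eef_rot: [[0.306, 0.952, 0.0], [0.952, -0.306, 0.0], [0.0, 0.0, -1.0]]
contact_force: [0.2, -0.2, -0.2]
opening: 0.0617
finger_force: 0.0
```

Emit:
{"fn": "apply_moves", "kwargs": {
  "steps": [
    [[-0.015,0.013,0.01,0,0,4,0.72],[0,0,0.02,0,0,8,0.72],[0,0,0.02,0,0,8,0.72],[0,0,0.02,0,0,8,0.72],[0,0,0.02,0,0,8,0.72],[0,0,0.02,0,0,8,0.72],[0,0,0.02,0,0,8,0.72],[0,0,0.02,0,0,8,0.72],[0,0,0.02,0,0,8,0.72],[0,0,0.01,0,0,8,0.72],[0,0,0.01,0,0,8,0.72],[0,0,0,0,0,3,0.72],[0,0,0,0,0,0,0.72],[0,0,0,0,0,0,0.72]]
  ]
}}

```text
time: 4.7
ee_pos: [0.5057, -0.1019, 0.1232]
eef_rot: [[0.967, -0.256, -0.0], [-0.256, -0.967, -0.0], [-0.0, 0.0, -1.0]]
contact_force: [0.3, 0.6, 0.4]
opening: 0.0615
finger_force: 0.0
```

```bash
python3 - <<'E'
from h import *
s=env.sense();print(s['ee_pos'].round(4),s['eef_rot'].round(4),s['qpos'].round(2))
th=np.radians(-15);
y=-np.array([-np.sin(th),np.cos(th),0]);x=np.cross(y,[0,0,-1]);Rt=np.c_[x,y,[0,0,-1]]
r=s['eef_rot'];print(r.T@(np.array([.505,-.102,.06])-s['ee_pos']),np.degrees(R.from_matrix(r.T@Rt).as_rotvec()))
E
```

```text
[ 0.5057 -0.1019  0.1232] [[ 9.667e-01 -2.561e-01 -1.000e-04]
 [-2.561e-01 -9.667e-01 -0.000e+00]
 [-1.000e-04  0.000e+00 -1.000e+00]] [-0.4   0.49  0.68  2.02 -0.44  0.78 -1.29]
[-0.00064595  0.00024177  0.06323697] [0.00224542 0.00689402 0.16209224]
```

Emit:
{"fn": "apply_moves", "kwargs": {
  "steps": [
    [[-0.0006,0.0002,0.01,0,0,0.2,0.72],[0,0,0.02,0,0,0,0.72],[0,0,0.02,0,0,0,0.72],[0,0,0.015,0,0,0,0.72],[0,0,0.01,0,0,0,0.72],[0,0,0.003,0,0,0,0.72],[0,0,0,0,0,0,0.72]]
  ]
}}

```text
time: 5.4
ee_pos: [0.5048, -0.1023, 0.045]
eef_rot: [[0.965, -0.263, -0.001], [-0.263, -0.965, -0.0], [-0.001, 0.0, -1.0]]
contact_force: [0.4, -0.0, 0.4]
opening: 0.0613
finger_force: 0.0
```

```bash
python3 - <<'E'
from h import *
a,_=shot('side','side1');cv2.imwrite('pics/s1.png',cv2.resize(a[270:350,230:340,::-1],None,fx=7,fy=7,interpolation=cv2.INTER_CUBIC))
E
```

```text
(no output)
```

View pics/s1.png

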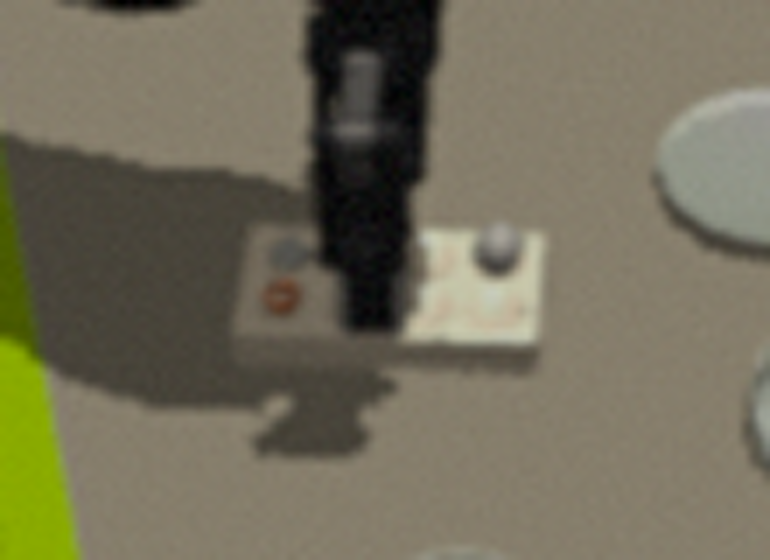

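The gripper is aligned with the tile in yaw. The near finger is at about x=372 in the crop and the tile's front centre at about 388, so I'll check that offset by projection.

```bash
python3 - <<'E'
from h import *
s=env.sense();r=s['eef_rot'];p=s['ee_pos']
f=lambda P:((proj('side',P)-[230,270]+.5)*7).round(0).tolist()
print('tip',f([p+r@[a,.0355,.012] for a in(-.011,.011)]))
th=np.radians(-15);M=np.array([[np.cos(th),-np.sin(th)],[np.sin(th),np.cos(th)]])
print('tile',f([[*(np.array([.505,-.102])+M@[a,b]),.018] for a,b in((-.047,-.025),(.047,-.025),(.047,.025),(-.047,.025))]),f([[.539,-.101,.023]]))
E
```

```text
tip [[344.0, 319.0], [417.0, 321.0]]
tile [[231.0, 328.0], [537.0, 337.0], [543.0, 228.0], [249.0, 220.0]] [[496.0, 247.0]]
```

Emit:
{"fn": "apply_moves", "kwargs": {
  "steps": [
    [[0.0003,0,0.005,0,0,0,0.72],[0,0,0.006,0,0,0,0.72],[0,0,0.005,0,0,0,0.72],[0,0,0.003,0,0,0,0.72],[0,0,0.002,0,0,0,0.72],[0,0,0,0,0,0,0.72],[0,0,0,0,0,0,0.72]]
  ]
}}

```text
time: 6.15
ee_pos: [0.5053, -0.1023, 0.0243]
eef_rot: [[0.965, -0.263, -0.0], [-0.263, -0.965, -0.0], [-0.0, 0.0, -1.0]]
contact_force: [0.9, -1.0, 0.5]
opening: 0.0615
finger_force: 0.0
```

Emit:
{"fn": "apply_moves", "kwargs": {
  "steps": [
    [[0,0,0,0,0,0,0.67],[0,0,0,0,0,0,0.64],[0,0,0,0,0,0,0.62],[0,0,0,0,0,0,0.61],[0,0,0,0,0,0,0.6],[0,0,0,0,0,0,0.59],[0,0,0,0,0,0,0.58],[0,0,0,0,0,0,0.57],[0,0,0,0,0,0,0.56],[0,0,0,0,0,0,0.55],[0,0,0,0,0,0,0.5],[0,0,0,0,0,0,0.5]]
  ],
  "force": 28
}}

```text
time: 7.35
ee_pos: [0.5053, -0.1025, 0.0246]
eef_rot: [[0.965, -0.263, 0.0], [-0.263, -0.965, -0.0], [0.0, 0.0, -1.0]]
contact_force: [-1.4, -2.0, 5.1]
opening: 0.0494
finger_force: 28.9
```

Emit:
{"fn": "apply_moves", "kwargs": {
  "steps": [
    [[0,0,-0.001,0,0,0,0.5],[0,0,-0.002,0,0,0,0.5],[0,0,-0.004,0,0,0,0.5],[0,0,-0.006,0,0,0,0.5],[0,0,-0.008,0,0,0,0.5],[0,0,-0.01,0,0,0,0.5],[0,0,-0.012,0,0,0,0.5],[0,0,-0.014,0,0,0,0.5],[0,0,-0.014,0,0,0,0.5],[0,0,-0.014,0,0,0,0.5],[0,0,-0.014,0,0,0,0.5],[0,0,-0.014,0,0,0,0.5],[0,0,-0.012,0,0,0,0.5],[0,0,-0.01,0,0,0,0.5],[0,0,-0.006,0,0,0,0.5],[0,0,-0.003,0,0,0,0.5],[0,0,0,0,0,0,0.5],[0,0,0,0,0,0,0.5]]
  ]
}}

```text
time: 9.15
ee_pos: [0.5049, -0.102, 0.1679]
eef_rot: [[0.965, -0.263, -0.001], [-0.263, -0.965, 0.0], [-0.001, 0.0, -1.0]]
contact_force: [-0.4, 0.2, -2.3]
opening: 0.0493
finger_force: 29.5
```

```bash
python3 - <<'E'
from h import *
a,_=shot('side','side2');b,_=shot('top','top2')
print(proj('side',env.sense()['ee_pos']))
A=cv2.resize(a[190:320,220:350,::-1],None,fx=4,fy=4,interpolation=cv2.INTER_CUBIC)
B=cv2.resize(b[230:310,300:345,::-1],None,fx=6,fy=6,interpolation=cv2.INTER_CUBIC)
cv2.imwrite('pics/s2.png',np.hstack([A[:480],B[:480]]))
E
```

```text
[[283.50255474 253.44514451]]
```

View pics/s2.png

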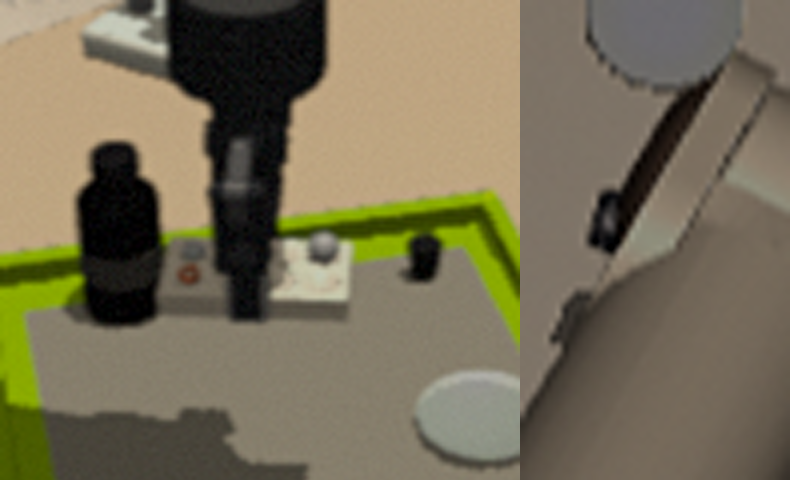

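The tile is lifted level with the ball, coil and granule all in their wells: ball at (322,247) in the crop, coil at (188,272). Next I'll turn it and watch joint 7.

Emit:
{"fn": "apply_moves", "kwargs": {
  "steps": [
    [[0,0,0,0,0,-0.5,0.5],[0,0,0,0,0,-1,0.5],[0,0,0,0,0,-2,0.5],[0,0,0,0,0,-3,0.5],[0,0,0,0,0,-4,0.5],[0,0,0,0,0,-4,0.5],[0,0,0,0,0,-4,0.5],[0,0,0,0,0,-4,0.5],[0,0,0,0,0,-4,0.5],[0,0,0,0,0,-4,0.5],[0,0,0,0,0,-4,0.5],[0,0,0,0,0,-4,0.5],[0,0,0,0,0,-4,0.5],[0,0,0,0,0,-3,0.5],[0,0,0,0,0,-2,0.5],[0,0,0,0,0,-1,0.5],[0,0,0,0,0,-0.5,0.5],[0,0,0,0,0,0,0.5]]
  ]
}}

```text
time: 11.05
ee_pos: [0.5053, -0.1022, 0.1682]
eef_rot: [[0.831, 0.556, -0.0], [0.556, -0.831, 0.0], [-0.0, -0.0, -1.0]]
contact_force: [0.2, 0.4, -2.1]
opening: 0.0489
finger_force: 29.5
```

```bash
python3 - <<'E'
from h import *
s=env.sense();print(s['qpos'].round(2),s['eef_rot'].round(3),s['ee_pos'])
r=s['eef_rot'];b=np.array([.0325,-.011,.0016]);T=np.array([.6796,.2984,.1665])
th=np.radians(138.8)
y=-np.array([-np.sin(th),np.cos(th),0]);x=np.cross(y,[0,0,-1]);Rt=np.c_[x,y,[0,0,-1]]
p=T-Rt@b;print('tcp target',p,'in tool',r.T@(p-s['ee_pos']),np.degrees(R.from_matrix(r.T@Rt).as_rotvec()))
E
```

```text
[-0.3   0.38  0.54  1.99 -0.26  0.84 -0.6 ] [[ 0.831  0.556 -0.   ]
 [ 0.556 -0.831  0.   ]
 [-0.    -0.    -1.   ]] [ 0.5052553  -0.10223213  0.16823402]
tcp target [0.71129907 0.28526916 0.1681    ] in tool [ 3.86623939e-01 -2.07685380e-01  1.18852280e-04] [-5.62253571e-03 -2.66932964e-05 -1.05044313e+02]
```

Emit:
{"fn": "apply_moves", "kwargs": {
  "steps": [
    [[0.002,-0.0011,0,0,0,0,0.5],[0.004,-0.0021,0,0,0,0,0.5],[0.006,-0.0032,0,0,0,0,0.5],[0.008,-0.0043,0,0,0,0,0.5],[0.01,-0.0054,0,0,0,0,0.5],[0.012,-0.0064,0,0,0,0,0.5],[0.014,-0.0075,0,0,0,0,0.5],[0.016,-0.0086,0,0,0,0,0.5],[0.016,-0.0086,0,0,0,0,0.5],[0.016,-0.0086,0,0,0,0,0.5],[0.016,-0.0086,0,0,0,0,0.5],[0.016,-0.0086,0,0,0,0,0.5],[0.016,-0.0086,0,0,0,0,0.5],[0.016,-0.0086,0,0,0,0,0.5],[0.016,-0.0086,0,0,0,0,0.5],[0.016,-0.0086,0,0,0,0,0.5],[0.014,-0.0075,0,0,0,0,0.5],[0.014,-0.0075,0,0,0,0,0.5],[0.014,-0.0075,0,0,0,0,0.5],[0.014,-0.0075,0,0,0,0,0.5]]
  ]
}}

```text
time: 13.05
ee_pos: [0.6423, 0.1553, 0.1682]
eef_rot: [[0.831, 0.556, -0.0], [0.556, -0.831, -0.0], [-0.0, -0.0, -1.0]]
contact_force: [0.4, -0.8, -1.7]
opening: 0.049
finger_force: 29.5
```

Emit:
{"fn": "apply_moves", "kwargs": {
  "steps": [
    [[0.014,-0.0075,0,0,0,0,0.5],[0.014,-0.0075,0,0,0,0,0.5],[0.014,-0.0075,0,0,0,0,0.5],[0.012,-0.0064,0,0,0,0,0.5],[0.012,-0.0064,0,0,0,0,0.5],[0.01,-0.0054,0,0,0,0,0.5],[0.01,-0.0054,0,0,0,0,0.5],[0.008,-0.0043,0,0,0,0,0.5],[0.006,-0.0032,0,0,0,0,0.5],[0.004,-0.0021,0,0,0,0,0.5],[0.002,-0.0011,0,0,0,0,0.5],[0,0,0,0,0,0,0.5],[0,0,0,0,0,0,0.5]]
  ]
}}

```text
time: 14.35
ee_pos: [0.6983, 0.2599, 0.1683]
eef_rot: [[0.832, 0.555, -0.0], [0.555, -0.832, -0.0], [-0.0, 0.0, -1.0]]
contact_force: [0.2, -0.1, -1.7]
opening: 0.0495
finger_force: 29.5
```

Emit:
{"fn": "apply_moves", "kwargs": {
  "steps": [
    [[0,0,0,0,0,-1,0.5],[0,0,0,0,0,-2,0.5],[0,0,0,0,0,-4,0.5],[0,0,0,0,0,-6,0.5],[0,0,0,0,0,-7,0.5],[0,0,0,0,0,-7,0.5],[0,0,0,0,0,-7,0.5],[0,0,0,0,0,-7,0.5],[0,0,0,0,0,-7,0.5],[0,0,0,0,0,-7,0.5],[0,0,0,0,0,-7,0.5],[0,0,0,0,0,-7,0.5],[0,0,0,0,0,-7,0.5],[0,0,0,0,0,-7,0.5],[0,0,0,0,0,-6,0.5],[0,0,0,0,0,-6,0.5],[0,0,0,0,0,-5,0.5],[0,0,0,0,0,-3,0.5],[0,0,0,0,0,-2,0.5],[0,0,0,0,0,0,0.5]]
  ]
}}

```text
time: 16.35
ee_pos: [0.6984, 0.2597, 0.1684]
eef_rot: [[-0.752, 0.659, 0.0], [0.659, 0.752, -0.0], [-0.0, -0.0, -1.0]]
contact_force: [0.3, 0.5, -1.4]
opening: 0.0497
finger_force: 29.4
```

```bash
cat > rem.py <<'E'
from h import *
s=env.sense();print(s['time'],s['qpos'].round(2),s['ee_pos'])
r=s['eef_rot'];b=np.array([.0325,-.011,.0016]);T=np.array([.6796,.2984,.1665])
th=np.radians(138.8)
y=-np.array([-np.sin(th),np.cos(th),0]);x=np.cross(y,[0,0,-1]);Rt=np.c_[x,y,[0,0,-1]]
p=T-Rt@b;print('in tool',r.T@(p-s['ee_pos']),np.degrees(R.from_matrix(r.T@Rt).as_rotvec()))
E
python3 rem.py; python3 - <<'E'
from h import *
a,_=shot('side','side3');b,_=shot('top','top3')
print(proj('side',[.6796,.2984,.1665]),proj('side',env.sense()['ee_pos']),proj('top',[.6796,.2984,.1665]))
A=cv2.resize(a[90:220,225:355,::-1],None,fx=4,fy=4,interpolation=cv2.INTER_CUBIC)
B=cv2.resize(b[180:300,130:200,::-1],None,fx=4,fy=4,interpolation=cv2.INTER_CUBIC)
cv2.imwrite('pics/s3.png',np.hstack([A[:480],B[:480]]))
E
```

```text
16.35 [-0.4   0.71  0.02  1.35 -0.01  1.08  0.47] [0.69839537 0.25967186 0.16835371]
in tool [0.00716588 0.02775574 0.00024592] [-0.01248066  0.01395616 -0.02908131]
[[319.57334056 165.3985944 ]] [[329.59535887 169.90447322]] [[192.79555847 206.47540016]]
```

View pics/s3.png

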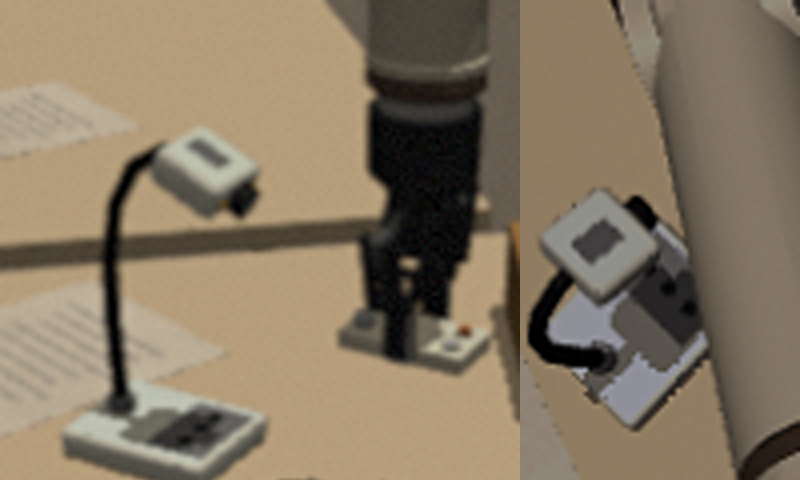

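The tile is level near the camera. The ball is at (365,318) in the crop, at the lens end of the tile; the coil and granule are at the far end. The lens is at (243,200). Now the last approach.

Emit:
{"fn": "apply_moves", "kwargs": {
  "steps": [
    [[0.0002,0.0008,0,0,0,0,0.5],[0.0005,0.002,0,0,0,0,0.5],[0.001,0.004,0,0,0,0,0.5],[0.0015,0.006,0,0,0,0,0.5],[0.0015,0.006,0,0,0,0,0.5],[0.001,0.004,0.0002,0,0,0,0.5],[0.0008,0.003,0,0,0,0,0.5],[0.0005,0.0015,0,0,0,0,0.5],[0.0002,0.0005,0,0,0,0,0.5],[0,0,0,0,0,0,0.5],[0,0,0,0,0,0,0.5],[0,0,0,0,0,0,0.5]]
  ]
}}

```text
time: 17.65
ee_pos: [0.7112, 0.2858, 0.1682]
eef_rot: [[-0.752, 0.659, 0.0], [0.659, 0.752, -0.0], [-0.0, -0.0, -1.0]]
contact_force: [-0.6, -0.2, -1.3]
opening: 0.0492
finger_force: 29.4
```

```bash
python3 rem.py; python3 - <<'E'
from h import *
a,d=shot('side','side4');f=lambda P:((proj('side',P)-[260,100]+.5)*7).round(0)
s=env.sense();r=s['eef_rot'];p=s['ee_pos']
print('ball',f([.6796,.2984,.1665]),'lens',f([.5977,.3701,.217]))
print('tile corners',f([p+r@[x,y,.0066] for x,y in((-.0475,-.025),(.0465,-.025),(.0465,.025),(-.0475,.025))]))
cv2.imwrite('pics/s4.png',cv2.resize(a[100:185,260:370,::-1],None,fx=7,fy=7,interpolation=cv2.INTER_CUBIC))
E
```

```text
17.65 [-0.43  0.75  0.02  1.28 -0.01  1.11  0.44] [0.71124678 0.28582621 0.16815604]
in tool [-4.06609215e-04 -3.84329295e-04  5.60999719e-05] [-0.00251952  0.00560552 -0.05140261]
ball [[421. 461.]] lens [[185. 292.]]
tile corners [[586. 528.]
 [373. 477.]
 [429. 433.]
 [638. 481.]]
```

View pics/s4.png

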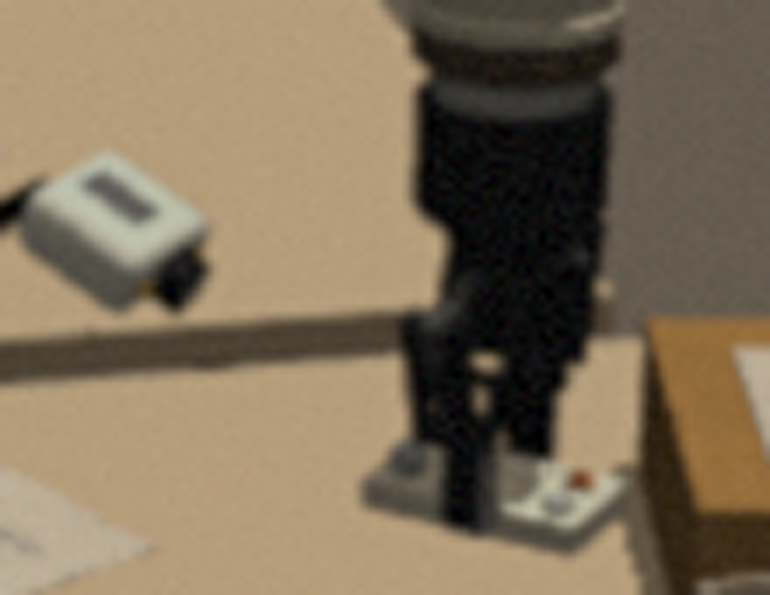

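```bash
python3 - <<'E'
from h import *
d=np.load('pics/side4.npy');a=cv2.imread('pics/side4.png')
uu,vv=np.meshgrid(np.arange(308,356),np.arange(160,180));uv=np.c_[uu.ravel(),vv.ravel()]
z=d[uv[:,1],uv[:,0]];W=world('side',uv,depth=z)
s=env.sense();r=s['eef_rot'];Lc=(W-s['ee_pos'])@r*1e3
k=(z>0)&(abs(Lc[:,2]-7)<25)&(abs(Lc[:,0])<70)&(abs(Lc[:,1])<45)
b=a[uv[:,1],uv[:,0]].sum(1)
for v in range(160,180):
    print(v,' '.join('%d,%d,%d'%tuple(Lc[i]) for i in np.where(k&(uv[:,1]==v)&(uv[:,0]<326))[0]))
top=k&(abs(Lc[:,2]-6.6)<3)
print('top face ext',np.percentile(Lc[top],[1,50,99],axis=0).round(1))
l=k&(Lc[:,0]>15);print('L',np.percentile(Lc[k],[.5,99.5],axis=0).round(1))
E
```

```text
160 
161 
162 
163 41,-15,-5 38,-14,-5 35,-13,-5 35,-9,-4
164 42,-19,-3 38,-20,-4 39,-12,-1 33,-18,-4 33,-12,-2 32,-8,-1 39,11,8 37,15,8
165 43,-17,0 37,-22,-2 35,-20,-2 32,-21,-3 32,-15,0 29,-13,0 39,12,11 34,9,9 7,-39,-15 4,-39,-16 0,-40,-17
166 48,-13,6 46,-11,6 39,-18,2 34,-23,0 34,-16,1 31,-16,1 30,-11,3 33,0,8 28,-2,6 8,-37,-12 5,-36,-12 3,-34,-12
167 48,-26,4 48,-18,7 44,-20,5 43,-16,7 39,-17,5 35,-19,4 31,-21,2 30,-17,3 32,-8,7 26,-13,4 25,-8,6 7,-39,-10 4,-40,-11 1,-39,-11
168 51,-26,8 48,-25,7 45,-25,7 42,-24,7 40,-23,6 37,-22,6 40,-9,12 36,-12,10 30,-18,6 27,-17,6 25,-14,7 22,-14,6 7,-39,-7 4,-39,-7 1,-38,-7
169 53,-22,13 46,-28,9 46,-22,11 41,-27,8 40,-23,9 35,-25,8 32,-25,7 30,-24,7 27,-24,6 24,-23,5 22,-20,6 21,-17,7 7,-39,-4 5,-37,-3 1,-38,-4
170 52,-24,15 48,-25,14 44,-26,12 41,-25,12 37,-27,10 35,-26,10 32,-26,9 28,-28,8 26,-25,8 22,-27,6 19,-26,6 18,-21,8 7,-39,-1 4,-39,-1
171 50,-27,16 48,-26,16 42,-30,13 41,-26,14 38,-26,14 36,-24,14 30,-28,11 29,-26,12 25,-28,10 24,-23,12 19,-25,10 16,-26,9 7,-38,2 4,-37,1 1,-37,1
172 51,-25,20 47,-27,18 44,-26,19 41,-27,17 39,-24,18 35,-26,16 33,-23,17 30,-23,16 26,-25,15 22,-25,14 18,-29,11 13,-33,8 6,-40,4 4,-39,4 1,-39,3
173 36,-24,20 30,-28,17 29,-26,18 25,-27,17 22,-26,16 19,-26,15 13,-32,12 6,-40,7 2,-42,5 0,-39,6
174 22,-26,19 18,-28,18 17,-24,19 8,-35,12 4,-38,10 1,-38,9
175 11,-30,18 8,-29,18 4,-31,16
176 
177 
178 
179 
top face ext [[-42.8 -40.7   3.8]
 [-10.7  -8.5   6.8]
 [ 48.5  25.    9.4]]
L [[-43.7 -41.6 -16.4]
 [ 51.6  26.4  20.8]]
```

```bash
python3 - <<'E'
from h import *
s=env.sense();r=s['eef_rot'];p=s['ee_pos']
for n in('side4','side2'):
    d=np.load(f'pics/{n}.npy')
    if n=='side2': p=np.array([.5049,-.102,.1679]);r=np.array([[.965,-.263,0],[-.263,-.965,0],[0,0,-1.]])
    uu,vv=np.meshgrid(np.arange(200,400),np.arange(110,290));uv=np.c_[uu.ravel(),vv.ravel()]
    z=d[uv[:,1],uv[:,0]];W=world('side',uv,depth=z);L=(W-p)@r*1e3
    sg=-1 if n=='side4' else 1
    g=(z>0)&(abs(L[:,2])<12)&(abs(L[:,1]*sg-38)<5)&(abs(L[:,0])<20)
    print(n,'finger x',np.percentile(L[g,0],[1,50,99]),g.sum(),np.median(L[g,1]))
    t=(z>0)&(L[:,2]>-1)&(L[:,2]<21)&(abs(L[:,0])<70)&(abs(L[:,1])<31)
    print('tile x',np.percentile(L[t,0],[.5,1,99,99.5]),'y',np.percentile(L[t,1],[1,99]),'z',np.percentile(L[t,2],[1,99]))
    f=t&(L[:,2]>9)&(L[:,2]<17)&(abs(L[:,1]*sg-25)<5);print('face x',np.percentile(L[f,0],[1,99]),'y',np.median(L[f,1]))
    b=(z>0)&(L[:,2]<3)&(L[:,2]>-9)&(abs(L[:,0]-35)<14)&(abs(L[:,1]+11)<14)
    q=L[b];from scipy.optimize import least_squares
    if b.sum()>8:print('ball',b.sum(),least_squares(lambda c:np.linalg.norm(q-c,axis=1)-8,[33,-11,2],loss='soft_l1').x)
E
```

```text
side4 finger x [-8.77668346  1.07529511 10.69128777] 43 -38.69957724225351
tile x [-43.87071935 -43.46513074  51.21290609  51.93313343] y [-29.71594406  25.86796166] z [-0.50041839 19.93547063]
face x [-43.58065122  52.66255202] y -26.10081840609304
ball 21 [ 37.36902355 -15.09614306   1.93559928]
side2 finger x [-9.8293425  -1.8033413   5.10113632] 74 38.05897775133461
tile x [-46.9477244  -46.55693956  46.39262768  46.70823714] y [-25.57716156  30.24067757] z [-0.037471   20.01739291]
face x [-46.79692051  46.34406075] y 25.071579723508584
ball 39 [ 32.7563909  -10.32758067   2.06771311]
```

Ball and lens agree to within a few millimetres in both views. I'll back off 2 mm as a compromise between the two estimates, settle, and hand in.

Emit:
{"fn": "apply_moves", "kwargs": {
  "steps": [
    [[-0.0005,0,0,0,0,0,0.5],[-0.001,-0.0004,0,0,0,0,0.5],[-0.0005,0,0,0,0,0,0.5],[0,0,0,0,0,0,0.5],[0,0,0,0,0,0,0.5],[0,0,0,0,0,0,0.5],[0,0,0,0,0,0,0.5],[0,0,0,0,0,0,0.5],[0,0,0,0,0,0,0.5],[0,0,0,0,0,0,0.5]]
  ]
}}

```text
time: 18.7
ee_pos: [0.7124, 0.2845, 0.1681]
eef_rot: [[-0.752, 0.659, -0.0], [0.659, 0.752, 0.0], [0.0, -0.0, -1.0]]
contact_force: [-0.2, -0.0, -1.8]
opening: 0.0497
finger_force: 29.4
```

```bash
python3 rem.py; python3 -c "
from cell import env
print(env.finish_job())"
```

```text
18.7 [-0.43  0.75  0.02  1.28 -0.01  1.11  0.45] [0.7124074 0.2845097 0.1680837]
in tool [ 1.33408623e-03 -1.59353691e-04 -1.62408680e-05] [-0.00127787 -0.00258736 -0.03127941]
the job is handed in; nothing more can be done
None
```

I handed the job in at 18.7 s with the arm still holding the tile level and still at about 29 N a finger; the ball is about 12 cm straight in front of the lens by my measurements (side view suggests up to 1 cm closer), and all three samples were in their wells in the last picture.

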